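Hold the drive cover over the shaker for screwing down

ROBOT

A 6-joint arm with a two-finger parallel gripper is mounted at the origin on the work surface. World frame = base frame: x ahead of the robot, y to its left, z up, the work surface at z = 0. Lengths are in mm, angles in rad, forces in N, time in s.
With the tool pointing down it reaches from about 400 to 925 mm from the base axis. Payload 12.5 kg.
Tool frame: the origin (TCP) lies at the very end of the fingers, on their centre line; the grasp point (between the pads) lies env.grip_point_offset behind it (env.grip_point_offset is the distance from the TCP to the grasp point, in mm); y points along the fingers, z is the direction in which the jaws open and shut, and the axes are right-handed (so a half turn about y gives the same grasp; the last joint's range is limited). The gripper opens to 95 mm and grips with 3 to 60 N. Pads are 20 mm wide; open, the fingers measure 119 mm over their backs; the gripper's body (75 mm by 180 mm) begins 59 mm behind the grasp point.
Start: joints at [-1.248, 0.491, 1.559, -0, 1.092, -0.106], TCP at [259.886, -568.424, 214.661] pointing down, gripper open.
Joint ranges: [-3.1, 3.1], [-0.84, 2.19], [0.05, 2.79], [-1.13, 4.28], [0.06, 2.93], [-2.69, 2.69]. Speed limits (rad/s): [2.22, 2.22, 2.79, 3.14, 3.14, 3.14].

INTERFACE

Orientations are given as [roll, pitch, yaw] about the fixed x, y, z axes, in that order (R = Rz(yaw) Ry(pitch) Rx(roll)).
In Python, from cell import readout, read_camera, env, nets gives the robot as it stands.
- The arm moves only by the tool apply_moves, never from a script. Its argument "increments" is a list of rows, each a list of 3 entries, a list of its own where there are three numbers: the shift along the tool's x, y, z in cm, then the turn, a rotation vector about the tool's x, y, z in degrees, then the finger opening in cm, from 0 to 9.51. A call has exactly 5 rows; each row shifts and turns the pose as measured when the row begins, along the tool's axes as they then stand; what a row does not reach is not made up. A row lasts 1/8 s, in which the tool goes at most 62.5 mm and 10.7 degrees, less where a joint would pass 70% of its speed; a pose out of reach is approached as far as the arm can. A call with a gripper value outside its range is refused whole. The fingers move at their own pace and stop on an object; the grip force is fixed at half the most. Time passes only in rows, so rows that do not move let the fingers close, or fill a call up. It gives the time, the measured TCP pose, the force and the opening at its end, in the units of the state.
- readout.state(): the state, without advancing time (a new reading comes with each control period).
- read_camera(name): name is "scene" or "top" or "wrist"; returns a dict with "img" (420x560x3 uint8, red, green, blue), "vfov" (degrees; the focal length in pixels is half the picture's height over the tangent of half this angle, whatever the lens; pixels are square), "cx", "cy" (the principal point, pixels), "rvec" (rotation vector, rad) and "tvec" (3), from world to camera coordinates, as OpenCV has them; the wrist camera has in their place "mount" (4x4, takes a point from camera to tool coordinates, whose origin is the TCP and whose axes are the tool frame's). Camera axes: x right, y down, z forward; pixel columns grow to the right and rows downward; lengths in mm; the calibration is good to about 2 mm. A picture is of the moment at which its call begins: read the wrist's pose just before it. There is no depth.
- env.job_done(): hands the job in, once; it reports no verdict.
Trained networks look in a picture, given as the dict that the camera call returned (one of the last four; its "shot" number tells which), for a name from the list of things; names that differ only in an ending like _2 or _b are one class to them, and where a whole thing is asked for, a point or a joint stands for the part that bears it (a point fixed in the world has none). Each returns a list of dicts, best first, with "confidence" (0 to 1); they miss things now and then, are a little off and sometimes report something else, mostly with a low value. They report only what shows in the picture. A call takes as long as a camera call. They do not tell look-alikes from the thing itself.
- nets.look_for(picture, thing): "point" ([x, y, z] in mm, in the coordinates of the camera as it stood for that picture, good to about 4 mm: the middle of the surface that is visible of it).
- nets.mark_of(picture, thing): "point" ([x, y, z] in mm, in the coordinates of the camera as it stood for that picture, good to about 4 mm: a listed point, or the origin of a listed thing).
The state is a dict: "t": time; "joints": joint angles; "qvel": joint speeds; "tau": joint torques, N m; "eef_pos": TCP position; "tcp_rot": TCP orientation; "ft_force": force on the tool from outside, world axes, zero at the start; "moment": the same for the moment, N m; "opening": opening from 0.0 (shut) to 1.0 (fully open).
Only numpy, scipy, OpenCV 4.12 (cv2) and the standard library are available. Lean on these libraries where they do the work, as an engineer would, in place of code of your own. Each camera call takes 0.05 s, during which the arm holds its last target. There are 200 camera calls.

TASK

Turn the bench shaker's speed knob fully anticlockwise to its off stop. Then pick up the loose metal cover plate by its handle and hold it level over the shaker's open drive, the right way round and one to two centimetres above the top without touching it, so that each of the three threaded holes is seen whole inside its hole in the plate. Finish while still holding it there, steady, for a colleague to put in the screws, and leave the other lab things where they stand.

Things in the scene. Friction and masses are not known exactly. Their poses are not given: they have to be found in the camera images.
- shaker: bench shaker, fixed: white box 240 (x) by 220 (y) by 75 mm high with a flat grey top at 75 mm; origin at the centre of its underside, z up. In its top is a rectangular opening 76 (x) by 86 (y) mm showing the drive, centred at (35, 0) mm, with three threaded holes round it: two beside its +y edge, one beside its -y edge. The speed knob and a dark display are at its -x end. It may stand to the robot's left or right, turned up to 15 degrees
- opening (a point): centre of the shaker's drive opening, level with the shaker's top (75 mm above its origin), axes as the shaker's: the cover's origin belongs straight above it with the cover's x, y axes along the shaker's
- speed (a joint): speed knob, rad: 0 is the off stop, fully anticlockwise seen from above, where the knob's pointer mark and grip bar point along the shaker's -x; the value grows as it turns clockwise, up to 4.7. It starts at 0.7 to 1.9, turns with light friction (0.04 N m) and stays where it is left
- speed_grip (a point): on the vertical axis of the knob, 37 mm above the shaker's top, where to pinch the black grip bar; the point turns with the knob and its x axis lies along the bar. The bar is 42 mm long, 14 mm wide and 32 mm high (its top is 7 mm above this point) and stands on a disc 44 mm across whose top is 23 mm below this point; a round foot 68 mm across lies under it
- cover: loose flat dark grey metal cover plate 100 (x) by 150 (y) by 5 mm, 0.2 to 0.4 kg, lying on the bench; origin at the centre of its underside, z up. A bright metal bow handle stands over its centre: a bar along y, 12 mm wide (x), 90 mm long, from 31 to 45 mm above the underside, on two posts 12 by 10 mm at y = -40 and 40 mm; free space below the bar between the posts. Three screw holes: two at the +y end, one at the -y end. The centre of mass lies under the middle of the bar
- hole_a (a point): centre of screw hole a in the cover plate (round, 16 mm across, through), on the plate's underside, at (36, 60, 0) mm in the cover's frame; belongs over thread_a
- hole_b (a point): centre of screw hole b in the cover plate (round, 16 mm across, through), on the plate's underside, at (-36, 60, 0) mm in the cover's frame; belongs over thread_b
- hole_c (a point): centre of screw hole c in the cover plate (round, 16 mm across, through), on the plate's underside, at (0, -60, 0) mm in the cover's frame; belongs over thread_c
- thread_a (a point): mouth of threaded hole a (small dark hole, 6 mm across, in a bright flush metal ring 14 mm across) in the shaker's flat top, at (71, 60, 75) mm in the shaker's frame
- thread_b (a point): mouth of threaded hole b (small dark hole, 6 mm across, in a bright flush metal ring 14 mm across) in the shaker's flat top, at (-1, 60, 75) mm in the shaker's frame
- thread_c (a point): mouth of threaded hole c (small dark hole, 6 mm across, in a bright flush metal ring 14 mm across) in the shaker's flat top, at (35, -60, 75) mm in the shaker's frame
- tube_rack: bystander, loose: blue tube rack 70 (x) by 140 (y) by 66 mm high with its tubes, origin at the centre of its underside
- tip_box: bystander, loose: pipette tip box 85 (x) by 120 (y) by 68 mm high, grey with a clear lid, origin at the centre of its underside
- reagent: bystander, loose: glass bottle 72 mm across, 140 mm high, origin at the centre of its underside
Not all that is in view belongs to the job. Several things have the shape of the cover; the one meant has the colours described above.

How it is judged:
By the outcome, as a careful person would: the job done as asked, in the order asked, and still so for the second after the job is handed in, while the arm keeps its last pose, push and grip.
It also fails if it takes over 72 s, if anything falls off the work surface, if the arm or the gripper's body presses on something with over 40 N, if the wrist force passes 120 N, or if a joint passes its speed limit or range.

## Working session

There is one attempt and no reset: what is moved stays moved. The work goes in short steps, Python scripts to look and compute and a tool call to move; the robot and the scene stay as the last step left them, time stands still between calls to the robot, and variables do not carry over. Pictures are saved under pics/ and viewed, about 8 in all and at most 12, crops included, and the job is handed in when it is done.

Besides the shell and the picture viewer there is one more tool, called after "Request:" as name(argument=value, ...) on one line, values as JSON. apply_moves: Moves the arm, as the interface text tells. Its arguments: {"type":"object","properties":{"increments":{"type":"array"}},"required":["increments"]}

```bash
ls; mkdir -p pics; cat > h.py <<'E'
import numpy as np, cv2
from scipy.spatial.transform import Rotation as R
from cell import readout, read_camera, env, nets
def shot(name):
    s=readout.state(); c=read_camera(name); h=c["img"].shape[0]
    c["f"]=h/2/np.tan(np.radians(c["vfov"])/2)
    if name=="wrist":
        T=np.eye(4);T[:3,:3]=R.from_euler("xyz",s["tcp_rot"]).as_matrix();T[:3,3]=s["eef_pos"]
        c["c2w"]=T@np.array(c["mount"])
    else:
        T=np.eye(4);T[:3,:3]=cv2.Rodrigues(np.array(c["rvec"],float))[0];T[:3,3]=np.ravel(c["tvec"])
        c["c2w"]=np.linalg.inv(T)
    return c
def save(c,n): cv2.imwrite(f"pics/{n}.png",c["img"][...,::-1])
def w(c,p): return (c["c2w"]@np.r_[p,1])[:3]
def px(c,P):
    q=(np.linalg.inv(c["c2w"])@np.r_[P,1])[:3]; return np.array([c["cx"]+c["f"]*q[0]/q[2],c["cy"]+c["f"]*q[1]/q[2]])
def ray(c,u,v):
    d=c["c2w"][:3,:3]@np.array([(u-c["cx"])/c["f"],(v-c["cy"])/c["f"],1]); return c["c2w"][:3,3],d/np.linalg.norm(d)
def onz(c,u,v,z):
    o,d=ray(c,u,v); return o+d*(z-o[2])/d[2]
def tri(obs):
    A=np.zeros((3,3));b=np.zeros(3)
    for c,(u,v) in obs:
        o,d=ray(c,u,v);M=np.eye(3)-np.outer(d,d);A+=M;b+=M@o
    return np.linalg.solve(A,b)
E
python3 - <<'E'
from h import *
np.set_printoptions(precision=1,suppress=True)
print(env.grip_point_offset, readout.state())
for n in("top","scene"):
    c=shot(n);save(c,n+"0");print(n,c["f"],c["cx"],c["cy"],c["c2w"][:3,3])
    for t in["shaker","opening","speed_grip","cover","hole_a","hole_c","thread_a","thread_c","tube_rack","tip_box","reagent"]:
        for d in nets.mark_of(c,t)[:4]: P=w(c,d["point"]);print(t,round(d["confidence"],2),P,px(c,P))
a=cv2.imread("pics/top0.png")
E
```

```text
pics
18.8 {'t': 0.0, 'joints': array([-1.2,  0.5,  1.6, -0. ,  1.1, -0.1]), 'qvel': array([ 0., -0.,  0.,  0.,  0., -0.]), 'tau': array([  0. , -61.3, -25.8,   0.1,   0. ,  -0. ]), 'eef_pos': array([ 259.8, -568.2,  214.1]), 'tcp_rot': array([-1.6,  0. , -2.7]), 'ft_force': array([-0.4, -0.5,  0.6]), 'moment': array([-0., -0., -0.]), 'opening': 0.9991225713511226}
top 500.9311003288187 284.2006370702922 216.0784843425994 [ 359.7    7.8 1572.4]
shaker 0.86 [ 573.9 -220.3    3.8] [351.9 207. ]
shaker 0.31 [578.5 490.7  -1.7] [127.2 207.6]
opening 0.76 [ 605.8 -225.9   73. ] [356.7 193.5]
speed_grip 0.74 [ 484.3 -252.9  117.5] [369.4 232. ]
cover 0.84 [511.9 238.5   1.8] [206.6 227.8]
cover 0.7 [265.  308.4   0.1] [183.3 307.6]
hole_a 0.81 [449.5 267.4  -0.9] [197.4 247.8]
hole_a 0.77 [231.4 368.5  -0.5] [163.6 318.9]
hole_a 0.68 [546.4 190.5  -5.2] [222.2 217.1]
hole_a 0.63 [509.7 306.    1. ] [185.2 228.7]
hole_c 0.81 [449.5 267.4  -0.9] [197.4 247.8]
hole_c 0.77 [231.4 368.5  -0.5] [163.6 318.9]
hole_c 0.68 [546.4 190.5  -5.2] [222.2 217.1]
hole_c 0.63 [509.7 306.    1. ] [185.2 228.
[... 1101 characters left out ...]
2]
hole_c 0.77 [228.6 371.7   0.3] [447.2 274. ]
hole_c 0.69 [545.3 188.7  -1. ] [309.2 276.8]
thread_a 0.97 [ 580.  -158.8   72.3] [233.3 184.8]
thread_a 0.71 [ 613.4 -499.1    0.6] [177.3 145.7]
thread_a 0.68 [ 658.7 -182.5   76.2] [205.  188.6]
thread_a 0.64 [ 591.6 -283.1   74.1] [210.4 162. ]
thread_c 0.97 [ 580.  -158.8   72.3] [233.3 184.8]
thread_c 0.71 [ 613.4 -499.1    0.6] [177.3 145.7]
thread_c 0.68 [ 658.7 -182.5   76.2] [205.  188.6]
thread_c 0.64 [ 591.6 -283.1   74.1] [210.4 162. ]
tube_rack 0.62 [ 581.  -161.9   74.2] [232.5 183.8]
tube_rack 0.61 [782.3  -5.2  -3.1] [195.3 264.9]
tip_box 0.93 [581.7 490.5  -2.8] [370.  373.8]
reagent 0.56 [ 615.2 -503.     0.6] [176.3 145.2]
```

```bash
python3 - <<'E'
import cv2,numpy as np
t=cv2.imread("pics/top0.png");s=cv2.imread("pics/scene0.png")
a=cv2.resize(t[120:360,100:460],None,fx=1.6,fy=1.6,interpolation=3)
cv2.imwrite("pics/a.png",cv2.resize(t[130:370,110:430],(800,600),interpolation=cv2.INTER_CUBIC))
cv2.imwrite("pics/b.png",cv2.resize(s[110:410,130:530],(800,600),interpolation=cv2.INTER_CUBIC))
E
```

```text
(no output)
```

View pics/a.png

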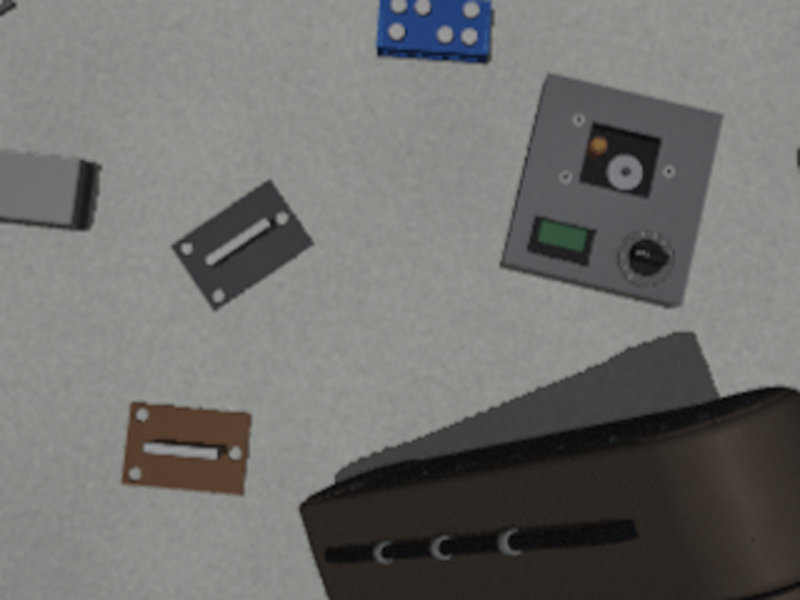

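View pics/b.png

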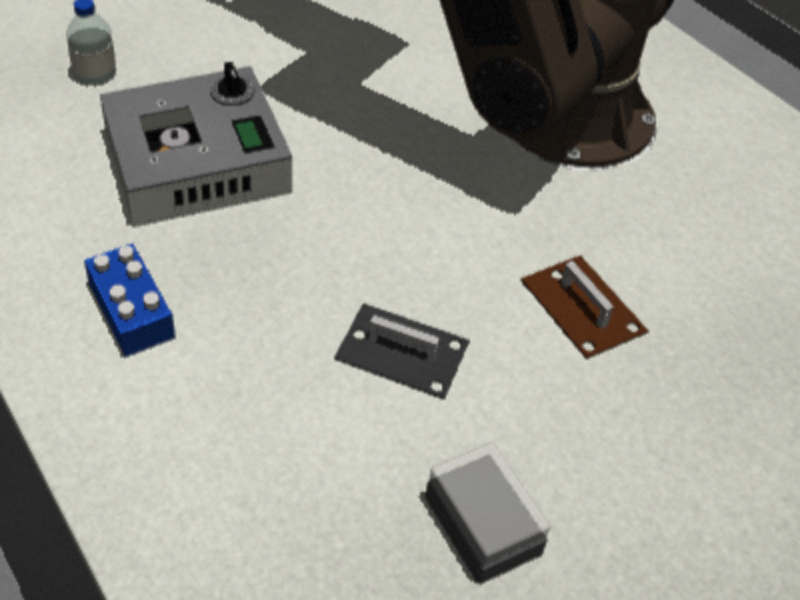

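The dark grey plate, top-image pixel (207,228), fits the description. Its look-alike is the copper-brown plate at (183,308). The shaker is to the right, yawed about -15°. The knob bar lies roughly across it, near pixel (369,232).

```bash
cat >> h.py <<'E'
def plan(pos,phi,op,n=5,mm=50,deg=9):
    """rows to a TCP pos (mm), tool down, jaw direction phi deg (mod 180)"""
    s=readout.state();p=np.array(s["eef_pos"]);M=R.from_euler("xyz",s["tcp_rot"])
    now=np.degrees(np.arctan2(*M.as_matrix()[[1,0],2])); d=(phi-now+90)%180-90
    tgt=R.from_euler("xyz",[-90,0,now+d-90],degrees=True)
    k=max(1,int(np.ceil(max(np.linalg.norm(pos-p)/mm,abs(d)/deg))))
    q6=np.degrees(np.arctan2(pos[1],pos[0]))-(now+d)
    print("t %.2f now %s phi %.1f turn %.1f rows needed %d q6~%.0f"%(s["t"],p.round(1),now,d,k,q6))
    rows=[];rv=(M.inv()*tgt).as_rotvec()
    for i in range(k):
        a=M*R.from_rotvec(rv*i/k)
        rows.append([list((a.inv().apply(np.array(pos)-p)/k/10).round(2)),list(np.degrees(rv/k).round(2)),op])
    while len(rows)%5: rows.append([[0,0,0],[0,0,0],op])
    for r in rows[:n*((len(rows)+n-1)//n)]: print(r)
E
python3 - <<'E'
from h import *
plan([440,-240,300],-5,9.5)
c=shot("wrist");print(np.array(c["mount"]).round(2),c["f"])
E
```

```text
t 1.20 now [ 259.9 -568.4  214.7] phi -65.4 turn 60.4 rows needed 8 q6~-24
[[np.float64(-3.75), np.float64(-1.07), np.float64(-2.8)], [np.float64(-0.0), np.float64(-7.55), np.float64(0.0)], 9.5]
[[np.float64(-4.09), np.float64(-1.07), np.float64(-2.28)], [np.float64(-0.0), np.float64(-7.55), np.float64(0.0)], 9.5]
[[np.float64(-4.35), np.float64(-1.07), np.float64(-1.72)], [np.float64(-0.0), np.float64(-7.55), np.float64(0.0)], 9.5]
[[np.float64(-4.54), np.float64(-1.07), np.float64(-1.13)], [np.float64(-0.0), np.float64(-7.55), np.float64(0.0)], 9.5]
[[np.float64(-4.65), np.float64(-1.07), np.float64(-0.53)], [np.float64(-0.0), np.float64(-7.55), np.float64(0.0)], 9.5]
[[np.float64(-4.68), np.float64(-1.07), np.float64(0.09)], [np.float64(-0.0), np.float64(-7.55), np.float64(0.0)], 9.5]
[[np.float64(-4.63), np.float64(-1.07), np.float64(0.7)], [np.float64(-0.0), np.float64(-7.55), np.float64(0.0)], 9.5]
[[np.float64(-4.5), np.float64(-1.07), np.float64(1.31)], [np.float64(-0.0), np.float64(-7.55), np.float64(0.0)], 9.5]
[[0, 0, 0], [0, 0, 0], 9.5]
[[0, 0, 0], [0, 0, 0], 9.5]
[[   0.      0.97    0.25  -71.16]
 [  -0.     -0.25    0.97 -171.4 ]
 [   1.     -0.      0.      0.22]
 [   0.      0.      0.      1.  ]] 347.1989464493305
```

Request:
apply_moves(increments=[[[-3.75,-1.1,-2.8],[0,-7.5,0],9.5],[[-4.1,-1.1,-2.3],[0,-7.5,0],9.5],[[-4.35,-1.1,-1.7],[0,-7.5,0],9.5],[[-4.5,-1.1,-1.1],[0,-7.5,0],9.5],[[-4.6,-1.1,-0.5],[0,-7.5,0],9.5]])

```text
t: 1.88
eef_pos: [372.8, -360.1, 269.9]
tcp_rot: [-1.571, 0.001, -2.043]
ft_force: [0.3, -1.2, -0.4]
opening: 1.001
```

Request:
apply_moves(increments=[[[-4.7,-1.1,0.1],[0,-7.5,0],9.5],[[-4.6,-1.1,0.7],[0,-7.5,0],9.5],[[-4.5,-1.1,1.3],[0,-7.5,0],9.5],[[0,0,0],[0,0,0],9.5],[[0,0,0],[0,0,0],9.5]])

```text
t: 2.5
eef_pos: [441.3, -229.9, 305.6]
tcp_rot: [-1.568, -0.001, -1.633]
ft_force: [-0.1, -0.2, 0.0]
opening: 0.998
```

```bash
cat > look.py <<'E'
from h import *
import sys
np.set_printoptions(precision=1,suppress=True)
c=shot("wrist");save(c,sys.argv[1]);s=readout.state()
print(s["t"],s["eef_pos"],s["tcp_rot"],s["opening"]*95.1,s["ft_force"])
for t in sys.argv[2:]:
    for d in nets.mark_of(c,t)[:4]: P=w(c,d["point"]);print(t,round(d["confidence"],2),P,px(c,P))
E
python3 look.py w1 speed_grip thread_a shaker opening
```

```text
2.55 [ 441.2 -230.   305.5] [-1.6 -0.  -1.6] 94.87454413184885 [ 0.1 -0.1 -0.5]
speed_grip 0.56 [ 484.3 -253.6  116. ] [318.7 210.8]
thread_a 0.93 [ 584.4 -159.3   78.2] [402.5 114.2]
thread_a 0.56 [ 651.7 -178.6   77. ] [461.9 128.2]
thread_a 0.56 [ 589.8 -288.1   73.1] [402.3 224.1]
shaker 0.83 [ 571.1 -219.7   -2.8] [370.9 161.7]
opening 0.78 [ 606.6 -231.4   78.6] [420.1 177.7]
```

View pics/w1.png

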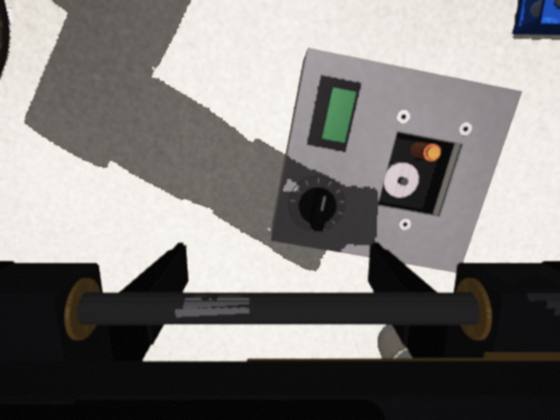

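```bash
python3 - <<'E'
import cv2,numpy as np
s=cv2.imread("pics/w1.png")
a=cv2.resize(s[160:250,270:390],(800,600),interpolation=cv2.INTER_CUBIC)
cv2.imwrite("pics/c.png",np.clip(a*2.2,0,255).astype(np.uint8))
E
```

```text
(no output)
```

View pics/c.png

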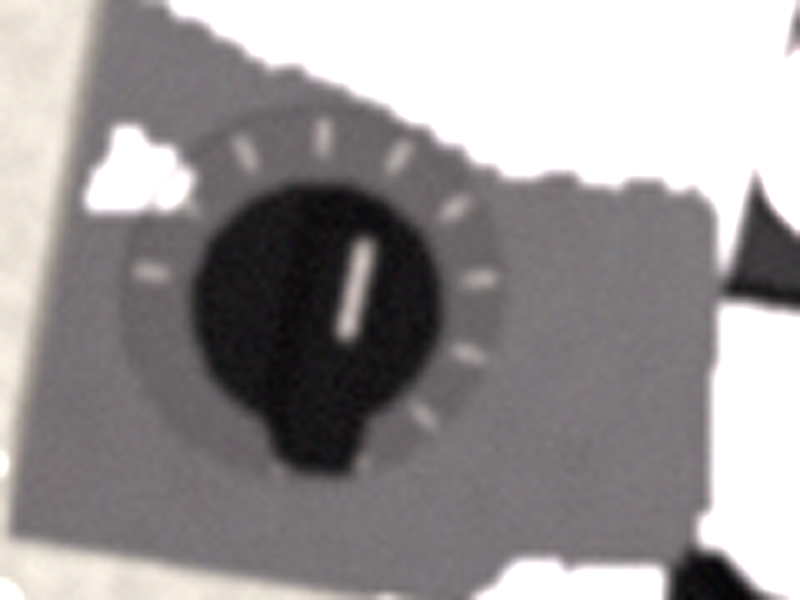

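```bash
python3 - <<'E'
from h import *
np.set_printoptions(precision=1,suppress=True)
c=shot("wrist");g=cv2.cvtColor(c["img"],cv2.COLOR_RGB2GRAY)
p,q=onz(c,321.8,210.7,119),onz(c,324.8,196,119)
print(p,q,np.degrees(np.arctan2(*(q-p)[[1,0]])))
print("ring",onz(c,270+310/6.667,160+290/6.667,78), "endbar",onz(c,317.3,230.5,119))
# threads
cen=[]
for u,v in[(466,129),(403,116),(405,224)]:
    w_=g[v-9:v+10,u-9:u+10].astype(float); b=np.median(w_); m=w_>b+25
    n,l,st,ct=cv2.connectedComponentsWithStats(m.astype(np.uint8),connectivity=8)
    i=1+np.argmax(st[1:,4]); x,y,ww,hh=st[i,:4]; cc=(u-9+x+(ww-1)/2,v-9+y+(hh-1)/2)
    P=onz(c,*cc,75);cen.append(P);print(cc,ww,hh,P)
a,b,cc=cen
print([np.linalg.norm(a-b),np.linalg.norm((a+b)/2-cc)])
S=np.array([[71,60],[-1,60],[35,-60.]]);W=np.array(cen)[:,:2]
H=(S-S.mean(0)).T@(W-W.mean(0));th=np.arctan2(H[0,1]-H[1,0],H[0,0]+H[1,1]);Q=np.array([[np.cos(th),-np.sin(th)],[np.sin(th),np.cos(th)]])
t=W.mean(0)-Q@S.mean(0);print("yaw",np.degrees(th),"opening",Q@[35,0]+t,"res",W-(S@Q.T+t))
print("knob in shaker",Q.T@(np.array([484.3,-253.6])-t))
E
```

```text
[ 486.9 -253.5  119. ] [ 490.5 -237.7  119. ] 76.94397757644245
ring [ 485.7 -255.1   78. ] endbar [ 481.3 -275.2  119. ]
(np.float64(466.0), np.float64(127.5)) 13 14 [ 656.9 -179.    75. ]
(np.float64(403.5), np.float64(115.5)) 14 14 [ 586.3 -161.5   75. ]
(np.float64(405.5), np.float64(223.5)) 12 12 [ 592.3 -287.5   75. ]
[np.float64(72.69529916743484), np.float64(120.89128230668024)]
yaw -14.004004515702494 opening [ 607.  -228.7] res [[ 0.4  0.2]
 [-0.3  0.3]
 [-0.2 -0.6]]
knob in shaker [-78.  -53.8]
```

```bash
sed -i 's/list((a.inv/np.ndarray.tolist((a.inv/; s/list(np.degrees(rv\/k).round(2))/np.degrees(rv\/k).round(2).tolist()/' h.py; python3 - <<'E'
from h import *
plan(np.array([485.5,-254.5,94]),-13,9.5)
E
```

```text
t 2.80 now [ 441.1 -230.4  305.4] phi -3.6 turn -9.4 rows needed 5 q6~-15
[[0.42, 4.23, 0.91], [-0.02, 1.88, 0.0], 9.5]
[[0.39, 4.23, 0.92], [-0.02, 1.88, 0.0], 9.5]
[[0.36, 4.23, 0.94], [-0.02, 1.88, 0.0], 9.5]
[[0.33, 4.23, 0.95], [-0.02, 1.88, 0.0], 9.5]
[[0.3, 4.23, 0.96], [-0.02, 1.88, 0.0], 9.5]
```

Request:
apply_moves(increments=[[[0.7,3,1.6],[0,3.2,0],9.5],[[0.6,3,1.6],[0,3.2,0],9.5],[[0.5,4,1.5],[0,3,0],9.5],[[0,4,0],[0,0,0],9.5],[[0,0,0],[0,0,0],7]])

```text
t: 3.42
eef_pos: [486.7, -257.6, 162.0]
tcp_rot: [-1.567, -0.001, -1.809]
ft_force: [-0.4, -0.5, 0.4]
opening: 0.942
```

```bash
python3 look.py w2 speed_grip; python3 - <<'E'
from h import *
plan(np.array([485.5,-254.5,94]),-13,4)
E
```

```text
3.475 [ 487.5 -258.1  163.8] [-1.6 -0.  -1.8] 86.15621742522865 [ 0.3 -0.   0.8]
speed_grip 0.55 [ 486.  -253.9  112.1] [275.1 227.2]
t 3.52 now [ 488.  -258.3  165.1] phi -13.6 turn 0.6 rows needed 2 q6~-15
[[-0.16, 3.55, -0.2], [-0.25, -0.31, 0.07], 4]
[[-0.16, 3.55, -0.18], [-0.25, -0.31, 0.07], 4]
[[0, 0, 0], [0, 0, 0], 4]
[[0, 0, 0], [0, 0, 0], 4]
[[0, 0, 0], [0, 0, 0], 4]
```

View pics/w2.png

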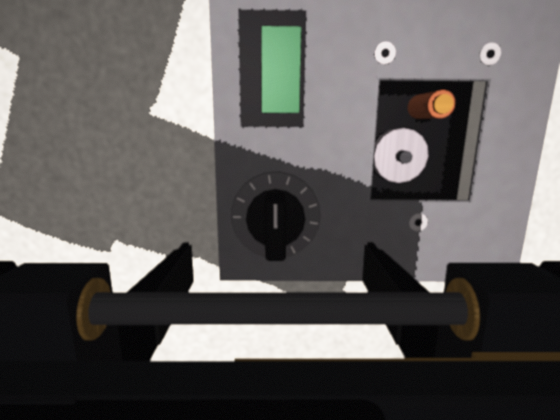

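The pinch bar is upright in the image at u≈275, centred between the fingers, with its pointer mark towards +y. Two net readings, 112 and 116 mm, agree with the expected grip height. I'll descend.

Request:
apply_moves(increments=[[[-0.2,3.0,-0.2],[0,0,0],5],[[-0.1,3.0,-0.1],[0,0,0],4],[[0,0.8,0],[0,0,0],4],[[0,0,0],[0,0,0],2],[[0,0,0],[0,0,0],2]])

```text
t: 4.15
eef_pos: [490.1, -258.1, 105.1]
tcp_rot: [-1.548, -0.008, -1.809]
ft_force: [0.4, 0.2, 0.7]
opening: 0.344
```

```bash
python3 - <<'E'
from h import *
plan(np.array([485.5,-254.5,94]),-13,0.5)
E
```

```text
t 4.15 now [ 490.1 -258.1  105.1] phi -13.6 turn 0.6 rows needed 1 q6~-15
[[-0.25, 1.1, -0.56], [-1.29, -0.65, 0.46], 0.5]
[[0, 0, 0], [0, 0, 0], 0.5]
[[0, 0, 0], [0, 0, 0], 0.5]
[[0, 0, 0], [0, 0, 0], 0.5]
[[0, 0, 0], [0, 0, 0], 0.5]
```

Request:
apply_moves(increments=[[[-0.3,1.0,-0.5],[-1.3,-0.6,0.5],3.2],[[0,0,0],[0,0,0],1],[[0,0,0],[0,0,0],0.5],[[0,0,0],[0,0,0],0.5],[[0,0,0],[0,0,0],0.5]])

```text
t: 4.78
eef_pos: [486.0, -254.1, 95.8]
tcp_rot: [-1.571, 0.001, -1.798]
ft_force: [-0.3, -0.1, -0.0]
opening: 0.146
```

```bash
python3 - <<'E'
from h import *
plan(np.array([485.5,-254.5,96]),76,0.5);print(readout.state()["opening"]*95.1)
E
```

```text
t 4.78 now [ 486.  -254.1   95.8] phi -13.0 turn 89.0 rows needed 10 q6~-104
[[0.01, -0.0, -0.0], [-0.0, -8.9, -0.01], 0.5]
[[0.0, -0.0, -0.0], [-0.0, -8.9, -0.01], 0.5]
[[0.0, -0.0, -0.01], [-0.0, -8.9, -0.01], 0.5]
[[0.0, -0.0, -0.01], [-0.0, -8.9, -0.01], 0.5]
[[0.0, -0.0, -0.01], [-0.0, -8.9, -0.01], 0.5]
[[0.0, -0.0, -0.01], [-0.0, -8.9, -0.01], 0.5]
[[-0.0, -0.0, -0.01], [-0.0, -8.9, -0.01], 0.5]
[[-0.0, -0.0, -0.01], [-0.0, -8.9, -0.01], 0.5]
[[-0.0, -0.0, -0.01], [-0.0, -8.9, -0.01], 0.5]
[[-0.0, -0.0, -0.01], [-0.0, -8.9, -0.01], 0.5]
13.884733772051097
```

Gripped on the 14 mm bar. Next I turn it anticlockwise.

Request:
apply_moves(increments=[[[0,0,0],[0,-8,0],0.5],[[0,0,0],[0,-8.5,0],0.5],[[0,0,0],[0,-8.5,0],0.5],[[0,0,0],[0,-8.5,0],0.5],[[0,0,0],[0,-8.5,0],0.5]])

```text
t: 5.4
eef_pos: [485.9, -254.1, 95.8]
tcp_rot: [-1.571, 0.001, -1.043]
ft_force: [-1.4, 0.9, 0.4]
opening: 0.146
```

```bash
python3 - <<'E'
from h import *
plan(np.array([485.5,-254.5,96]),76,0.5);s=readout.state();print(s["opening"]*95.1,s["ft_force"],s["moment"])
E
```

```text
t 5.40 now [ 485.9 -254.1   95.8] phi 30.2 turn 45.8 rows needed 6 q6~-104
[[0.0, -0.0, -0.01], [-0.01, -7.63, -0.01], 0.5]
[[0.0, -0.0, -0.01], [-0.01, -7.63, -0.01], 0.5]
[[0.0, -0.0, -0.01], [-0.01, -7.63, -0.01], 0.5]
[[-0.0, -0.0, -0.01], [-0.01, -7.63, -0.01], 0.5]
[[-0.0, -0.0, -0.01], [-0.01, -7.63, -0.01], 0.5]
[[-0.0, -0.0, -0.01], [-0.01, -7.63, -0.01], 0.5]
[[0, 0, 0], [0, 0, 0], 0.5]
[[0, 0, 0], [0, 0, 0], 0.5]
[[0, 0, 0], [0, 0, 0], 0.5]
[[0, 0, 0], [0, 0, 0], 0.5]
13.865919622355769 [-1.4464859   0.89209307  0.42278462] [ 0.03946797  0.07119763 -0.06063006]
```

Request:
apply_moves(increments=[[[0,0,0],[0,-8.5,0],0.5],[[0,0,0],[0,-8.5,0],0.5],[[0,0,0],[0,-8.5,0],0.5],[[0,0,0],[0,-8.5,0],0.5],[[0,0,0],[0,-8.5,0],0.5]])

```text
t: 6.02
eef_pos: [485.8, -254.2, 95.8]
tcp_rot: [-1.57, 0.001, -0.277]
ft_force: [-1.8, 0.5, -0.4]
opening: 0.148
```

Request:
apply_moves(increments=[[[0,0,0],[0,-4,0],0.5],[[0,0,0],[0,-3,0],0.5],[[0,0,0],[0,-3,0],0.5],[[0,0,0],[0,-3,0],0.5],[[0,0,0],[0,0,0],0.5]])

```text
t: 6.65
eef_pos: [487.0, -254.5, 95.8]
tcp_rot: [-1.568, -0.003, -0.05]
ft_force: [1.6, -1.2, -1.6]
opening: 0.179
```

```bash
python3 - <<'E'
from h import *
plan(np.array([485.5,-254.5,96]),76,0.5);s=readout.state();print(s["opening"]*95.1,s["ft_force"],s["moment"])
E
```

```text
t 6.65 now [ 487.  -254.5   95.8] phi 87.1 turn -11.1 rows needed 2 q6~-104
[[-0.08, -0.01, -0.01], [-0.08, 5.57, 0.08], 0.5]
[[-0.08, -0.01, -0.01], [-0.08, 5.57, 0.08], 0.5]
[[0, 0, 0], [0, 0, 0], 0.5]
[[0, 0, 0], [0, 0, 0], 0.5]
[[0, 0, 0], [0, 0, 0], 0.5]
17.050215675365454 [ 1.57056811 -1.16519545 -1.55059173] [ 0.03491583 -0.25800449 -0.72840192]
```

The stop was reached: the moment rose to 0.73 N m and the pads slipped 11° past the bar's -14° stop line. I'll open straight away and back off upward to look.

Request:
apply_moves(increments=[[[0,0,0],[0,0,0],4],[[0,0,0],[0,0,0],6],[[0,0,0],[0,0,0],8],[[0,-3,0],[0,3,0],9.5],[[0,-5,0],[0,3,0],9.5]])

```text
t: 7.28
eef_pos: [485.5, -253.9, 174.6]
tcp_rot: [-1.566, 0.004, -0.158]
ft_force: [0.6, -0.1, 0.4]
opening: 0.645
```

Request:
apply_moves(increments=[[[0,-5,0],[0,8,0],9.5],[[0,-5,0],[0,9,0],9.5],[[0,-3,0],[0,9,0],9.5],[[0,0,0],[0,9,0],9.5],[[0,0,0],[0,0,0],9.5]])

```text
t: 7.9
eef_pos: [485.7, -254.5, 313.2]
tcp_rot: [-1.568, -0.0, -0.787]
ft_force: [-0.5, 0.1, -0.0]
opening: 1.0
```

```bash
python3 look.py w3 speed_grip thread_a; python3 - <<'E'
from h import *
s=cv2.imread("pics/w3.png");c=shot("wrist");u,v=px(c,[486,-254.5,90]);print(u,v);u,v=int(u),int(v)
v0,u0=max(0,v-60),max(0,u-80);cv2.imwrite("pics/d.png",cv2.resize(s[v0:v0+120,u0:u0+160],(800,600),interpolation=2));print(u0,v0)
plan(np.array([512,238.5,300]),35,9.5)
E
```

```text
7.95 [ 485.8 -254.6  313.2] [-1.6 -0.  -0.8] 95.04106245955344 [-0.3  0.2 -0.2]
speed_grip 0.59 [ 482.5 -257.4  113.6] [273.7 189.8]
thread_a 0.89 [ 652.4 -182.1   75.3] [414.  236.7]
thread_a 0.79 [ 591.4 -287.5   74.1] [318.4 260.1]
thread_a 0.56 [ 583.  -156.4   77.7] [394.3 183.6]
277.9562615309963 186.57203893916875
197 126
t 8.10 now [ 485.8 -254.6  312.5] phi 45.0 turn -10.0 rows needed 10 q6~-10
[[-3.3, 0.14, 3.67], [-0.01, 1.0, -0.01], 9.5]
[[-3.36, 0.13, 3.62], [-0.01, 1.0, -0.01], 9.5]
[[-3.43, 0.13, 3.56], [-0.01, 1.0, -0.01], 9.5]
[[-3.49, 0.13, 3.5], [-0.01, 1.0, -0.01], 9.5]
[[-3.55, 0.13, 3.43], [-0.01, 1.0, -0.01], 9.5]
[[-3.61, 0.13, 3.37], [-0.01, 1.0, -0.01], 9.5]
[[-3.67, 0.13, 3.31], [-0.01, 1.0, -0.01], 9.5]
[[-3.72, 0.13, 3.24], [-0.01, 1.0, -0.01], 9.5]
[[-3.78, 0.13, 3.18], [-0.01, 1.0, -0.01], 9.5]
[[-3.83, 0.13, 3.11], [-0.01, 1.0, -0.01], 9.5]
```

View pics/d.png

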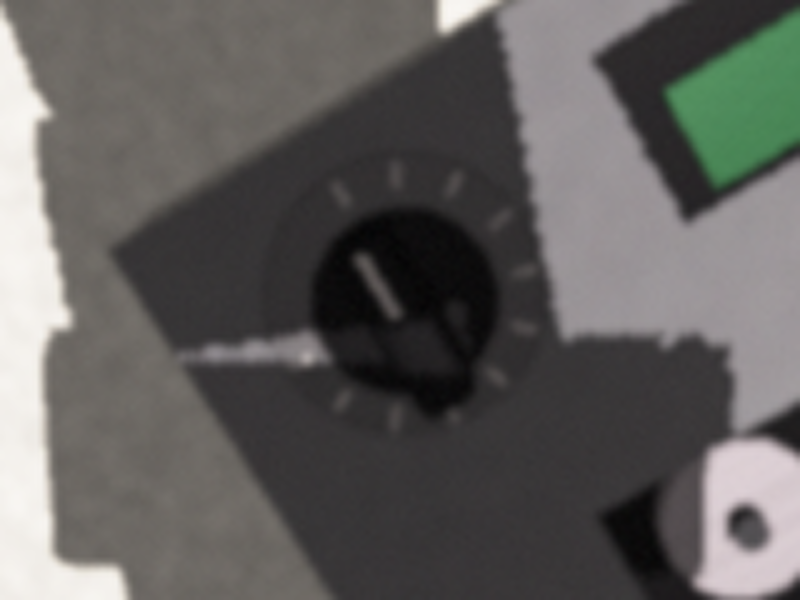

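The pointer mark, crop (397,318)→(360,255), points at about 165.4° in the world. The shaker's -x is at about 166°, so the knob is at its off stop. Next is the cover.

Request:
apply_moves(increments=[[[-3.3,0.1,3.7],[0,1,0],9.5],[[-3.4,0.1,3.6],[0,1,0],9.5],[[-3.4,0.1,3.6],[0,1,0],9.5],[[-3.5,0.1,3.5],[0,1,0],9.5],[[-3.6,0.1,3.4],[0,1,0],9.5]])

```text
t: 8.72
eef_pos: [497.9, -3.2, 305.2]
tcp_rot: [-1.571, 0.005, -0.87]
ft_force: [-0.4, -0.3, -0.3]
opening: 0.999
```

Request:
apply_moves(increments=[[[-3.6,0.1,3.4],[0,1,0],9.5],[[-3.7,0.1,3.3],[0,1,0],9.5],[[-3.7,0.1,3.2],[0,1,0],9.5],[[-3.8,0.1,3.2],[0,1,0],9.5],[[0,0,0],[0,0,0],9.5]])

```text
t: 9.35
eef_pos: [506.3, 203.5, 299.5]
tcp_rot: [-1.575, 0.006, -0.93]
ft_force: [0.3, -0.8, -0.2]
opening: 1.001
```

```bash
python3 look.py w4 cover hole_a
```

```text
9.4 [506.3 202.2 299.5] [-1.6  0.  -0.9] 95.0324236350371 [0.1 0.4 0.5]
cover 0.65 [509.8 237.5   1.8] [296.1 159.1]
hole_a 0.78 [255.9 247.2  -0.4] [137.7  28.8]
hole_a 0.7 [450.3 266.1   3.3] [273.1 113.7]
hole_a 0.67 [508.8 313.6   6.4] [331.7 111.1]
hole_a 0.61 [547.7 193.1  -2.2] [298.2 200.9]
```

View pics/w4.png

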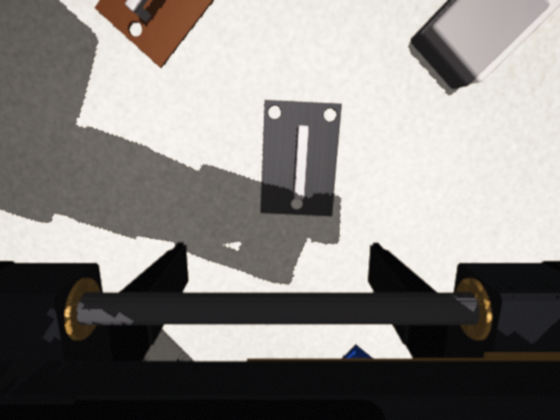

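Dark grey plate, with its handle from (303,126) to (298,196) and holes at (274,112), (330,115) and (297,203). The copper plate is at the upper left. The choice is confirmed.

```bash
python3 - <<'E'
from h import *
np.set_printoptions(precision=1,suppress=True)
c=shot("wrist")
W=np.array([onz(c,*p,4) for p in[(330,115),(274,112),(296.5,203)]])[:,:2]
S=np.array([[36,60],[-36,60],[0,-60.]])
H=(S-S.mean(0)).T@(W-W.mean(0));th=np.arctan2(H[0,1]-H[1,0],H[0,0]+H[1,1]);Q=np.array([[np.cos(th),-np.sin(th)],[np.sin(th),np.cos(th)]])
t=W.mean(0)-Q@S.mean(0);print("yaw",np.degrees(th),"cover",t,W-(S@Q.T+t))
p,q=onz(c,303,126,45),onz(c,298,196,45);print("bar",p,q,(p+q)/2,np.degrees(np.arctan2(*(p-q)[[1,0]])))
plan(np.r_[t,130],np.degrees(th),9.5)
E
```

```text
yaw 33.744993334743 cover [514. 236.] [[ 0.5 -0.3]
 [-0.2 -0.4]
 [-0.4  0.7]]
bar [489.1 272.4  45. ] [535.8 201.2  45. ] [512.5 236.8  45. ] 123.30310067094621
t 9.55 now [506.7 200.1 300.1] phi 36.4 turn -2.7 rows needed 4 q6~-9
[[-0.59, 4.25, 0.69], [0.05, 0.68, -0.08], 9.5]
[[-0.61, 4.25, 0.68], [0.05, 0.68, -0.08], 9.5]
[[-0.62, 4.25, 0.67], [0.05, 0.68, -0.08], 9.5]
[[-0.63, 4.25, 0.66], [0.05, 0.68, -0.08], 9.5]
[[0, 0, 0], [0, 0, 0], 9.5]
```

Request:
apply_moves(increments=[[[-0.6,4.2,0.7],[0,0.7,0],9.5],[[-0.6,4.2,0.7],[0,0.7,0],9.5],[[-0.6,4.2,0.6],[0,0.7,0],9.5],[[-0.6,4.2,0.6],[0,0.7,0],9.5],[[0,0,0],[0,0,0],9.5]])

```text
t: 10.18
eef_pos: [515.8, 229.5, 129.8]
tcp_rot: [-1.571, 0.003, -0.992]
ft_force: [-0.1, 0.2, 0.5]
opening: 0.998
```

```bash
python3 look.py w5 cover hole_a;  python3 - <<'E'
from h import *
plan(np.array([513.3,236.4,21]),33.6,9.5)
E
```

```text
10.225 [516.7 229.6 131.6] [-1.6  0.  -1. ] 95.09475123881147 [0.1 0.1 0.7]
cover 0.78 [511.  241.1   1.6] [280.9 192.1]
hole_a 0.87 [547.  193.3  -0.2] [285.  255.1]
hole_a 0.75 [510.1 312.3   1.9] [326.9 121.2]
hole_a 0.67 [450.6 265.6  -0.7] [237.  129.2]
hole_a 0.59 [258.5 250.8  -2.7] [18.4  7.5]
t 10.32 now [517.5 230.1 133.5] phi 33.2 turn 0.4 rows needed 3 q6~-9
[[-0.25, 3.75, -0.03], [-0.13, -0.13, -0.03], 9.5]
[[-0.25, 3.75, -0.02], [-0.13, -0.13, -0.03], 9.5]
[[-0.25, 3.75, -0.01], [-0.13, -0.13, -0.03], 9.5]
[[0, 0, 0], [0, 0, 0], 9.5]
[[0, 0, 0], [0, 0, 0], 9.5]
```

View pics/w5.png

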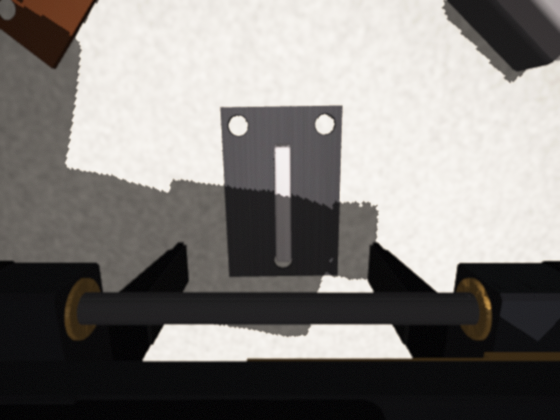

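The plate is square to the jaws, its bar at u≈283, v 147–262, between fingers at 188 and 370. I'll descend to z≈21 and close.

Request:
apply_moves(increments=[[[-0.3,3.6,0],[0,0,0],9.5],[[-0.3,3.6,0],[0,0,0],8],[[-0.2,3.0,0],[0,0,0],6],[[0,0.6,0],[0,0,0],5],[[0,0,0],[0,0,0],4]])

```text
t: 10.95
eef_pos: [520.1, 237.2, 33.6]
tcp_rot: [-1.547, -0.003, -0.992]
ft_force: [-0.5, 0.1, 0.5]
opening: 0.637
```

```bash
python3 - <<'E'
from h import *
plan(np.array([513.3,236.4,20]),33.6,1)
E
```

```text
t 10.95 now [520.1 237.2  33.6] phi 33.1 turn 0.5 rows needed 1 q6~-9
[[-0.31, 1.35, -0.65], [-1.34, -0.46, 0.19], 1]
[[0, 0, 0], [0, 0, 0], 1]
[[0, 0, 0], [0, 0, 0], 1]
[[0, 0, 0], [0, 0, 0], 1]
[[0, 0, 0], [0, 0, 0], 1]
```

Request:
apply_moves(increments=[[[-0.3,1.3,-0.6],[-1.3,-0.5,0.2],4],[[0,0,0],[0,0,0],3.5],[[0,0,0],[0,0,0],3],[[0,0,0],[0,0,0],3],[[0,0,0],[0,0,0],3]])

```text
t: 11.58
eef_pos: [514.8, 236.8, 22.9]
tcp_rot: [-1.567, -0.001, -0.983]
ft_force: [-0.1, 0.4, -0.8]
opening: 0.318
```

```bash
python3 - <<'E'
from h import *
plan(np.array([513.3,236.4,20]),33.6,0.3)
E
```

```text
t 11.57 now [514.8 236.8  22.9] phi 33.7 turn -0.1 rows needed 1 q6~-9
[[-0.05, 0.29, -0.15], [-0.21, 0.07, 0.05], 0.3]
[[0, 0, 0], [0, 0, 0], 0.3]
[[0, 0, 0], [0, 0, 0], 0.3]
[[0, 0, 0], [0, 0, 0], 0.3]
[[0, 0, 0], [0, 0, 0], 0.3]
```

Request:
apply_moves(increments=[[[0,0.3,-0.1],[-0.2,0,0],3],[[0,0,0],[0,0,0],0.3],[[0,0,0],[0,0,0],0.3],[[0,0,0],[0,0,0],0.3],[[0,0,0],[0,0,0],0.3]])

```text
t: 12.2
eef_pos: [514.1, 236.2, 19.7]
tcp_rot: [-1.571, -0.001, -0.983]
ft_force: [0.5, 0.1, -0.3]
opening: 0.125
```

Request:
apply_moves(increments=[[[0,0,0],[0,0,0],0.3],[[0,-0.5,0],[0,0,0],0.3],[[0,-2,0],[0,0,0],0.3],[[0,-4,0],[0,0,0],0.3],[[0,-4,0],[0,0,0],0.3]])

```text
t: 12.82
eef_pos: [511.9, 235.6, 124.7]
tcp_rot: [-1.579, 0.001, -0.983]
ft_force: [0.7, 0.5, -2.4]
opening: 0.125
```

```bash
python3 - <<'E'
from h import *
print(readout.state()["opening"]*95.1,readout.state()["ft_force"])
plan(np.array([607,-228.7,200]),-14,0.3,mm=40)
E
```

```text
11.847949728694918 [ 0.68886472  0.47758724 -2.43544332]
t 12.82 now [511.9 235.6 124.7] phi 33.7 turn -47.7 rows needed 12 q6~-7
[[3.66, -0.62, -1.49], [0.04, 3.97, 0.01], 0.3]
[[3.75, -0.62, -1.23], [0.04, 3.97, 0.01], 0.3]
[[3.83, -0.62, -0.97], [0.04, 3.97, 0.01], 0.3]
[[3.89, -0.62, -0.7], [0.04, 3.97, 0.01], 0.3]
[[3.93, -0.63, -0.43], [0.04, 3.97, 0.01], 0.3]
[[3.95, -0.63, -0.16], [0.04, 3.97, 0.01], 0.3]
[[3.95, -0.63, 0.12], [0.04, 3.97, 0.01], 0.3]
[[3.93, -0.63, 0.39], [0.04, 3.97, 0.01], 0.3]
[[3.89, -0.63, 0.66], [0.04, 3.97, 0.01], 0.3]
[[3.84, -0.63, 0.93], [0.04, 3.97, 0.01], 0.3]
[[3.76, -0.63, 1.2], [0.04, 3.97, 0.01], 0.3]
[[3.67, -0.63, 1.45], [0.04, 3.97, 0.01], 0.3]
[[0, 0, 0], [0, 0, 0], 0.3]
[[0, 0, 0], [0, 0, 0], 0.3]
[[0, 0, 0], [0, 0, 0], 0.3]
```

Request:
apply_moves(increments=[[[3.5,-2,-1.5],[0,4,0],0.3],[[3.7,-1.5,-1.2],[0,4,0],0.3],[[3.8,-1.5,-1.0],[0,4,0],0.3],[[3.9,-1.5,-0.7],[0,4,0],0.3],[[3.9,-0.5,-0.4],[0,4,0],0.3]])

```text
t: 13.45
eef_pos: [549.9, 41.3, 201.0]
tcp_rot: [-1.575, -0.002, -1.338]
ft_force: [0.7, 0.4, -3.0]
opening: 0.122
```

Request:
apply_moves(increments=[[[3.9,0,-0.2],[0,4,0],0.3],[[3.9,0,0.1],[0,4,0],0.3],[[3.9,0,0.4],[0,4,0],0.3],[[3.8,0,0.7],[0,4,0],0.3],[[3.5,0,0.9],[0,4,0],0.3]])

```text
t: 14.08
eef_pos: [585.2, -153.7, 202.4]
tcp_rot: [-1.576, -0.003, -1.699]
ft_force: [0.3, 1.7, -3.9]
opening: 0.119
```

```bash
python3 - <<'E'
from h import *
print(readout.state()["opening"]*95.1,readout.state()["ft_force"])
plan(np.array([607,-228.7,170]),-14,0.3,mm=40)
E
```

```text
11.355111624162033 [ 0.30327189  1.70919266 -3.8909106 ]
t 14.07 now [ 585.2 -153.7  202.4] phi -7.4 turn -6.6 rows needed 3 q6~-7
[[2.38, 1.08, 1.05], [0.1, 2.21, 0.06], 0.3]
[[2.34, 1.08, 1.14], [0.1, 2.21, 0.06], 0.3]
[[2.3, 1.08, 1.23], [0.1, 2.21, 0.06], 0.3]
[[0, 0, 0], [0, 0, 0], 0.3]
[[0, 0, 0], [0, 0, 0], 0.3]
```

Request:
apply_moves(increments=[[[2.4,1,1.0],[0,2.2,0],0.3],[[2.3,1,1.1],[0,2.2,0],0.3],[[2.0,1,1.1],[0,2.2,0],0.3],[[0,0,0],[0,0,0],0.3],[[0,0,0],[0,0,0],0.3]])

```text
t: 14.7
eef_pos: [605.8, -229.5, 168.5]
tcp_rot: [-1.579, -0.002, -1.822]
ft_force: [0.2, 0.6, -1.9]
opening: 0.127
```

```bash
python3 look.py w6 cover hole_a thread_a; python3 - <<'E'
from h import *
plan(np.array([607,-228.7,170]),-14,0.3,mm=40)
E
```

```text
14.75 [ 605.8 -229.4  168.6] [-1.6 -0.  -1.8] 11.983709129259097 [-0.3 -0.6 -2.4]
cover 0.67 [ 606.5 -226.1  150.9] [277.7 243.5]
cover 0.5 [ 650.9 -180.5   73.2] [320.7 139. ]
hole_a 0.94 [ 587.8 -285.7  150.6] [272.6 337.9]
hole_a 0.71 [ 657.  -173.9  152.8] [346.3 130.9]
hole_a 0.7 [ 588.4 -162.1  149.4] [215.6 141.6]
thread_a 0.91 [ 653.1 -177.7   75.6] [323.2 134.5]
thread_a 0.85 [ 584.7 -158.6   76. ] [227.3 132.6]
t 14.90 now [ 605.9 -229.3  169.2] phi -14.4 turn 0.4 rows needed 1 q6~-7
[[-0.08, -0.08, 0.09], [0.42, -0.36, 0.15], 0.3]
[[0, 0, 0], [0, 0, 0], 0.3]
[[0, 0, 0], [0, 0, 0], 0.3]
[[0, 0, 0], [0, 0, 0], 0.3]
[[0, 0, 0], [0, 0, 0], 0.3]
```

View pics/w6.png

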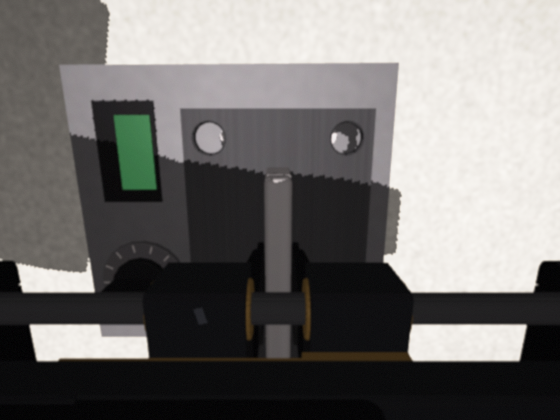

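Request:
apply_moves(increments=[[[-0.1,2,0.1],[0.4,-0.3,0.1],0.3],[[0,2,0],[0,0,0],0.3],[[0,1,0],[0,0,0],0.3],[[0,0,0],[0,0,0],0.3],[[0,0,0],[0,0,0],0.3]])

```text
t: 15.52
eef_pos: [608.2, -227.2, 120.9]
tcp_rot: [-1.567, -0.002, -1.813]
ft_force: [-0.2, 0.1, -3.1]
opening: 0.124
```

```bash
python3 - <<'E'
from h import *
print(readout.state()["opening"]*95.1,readout.state()["ft_force"])
plan(np.array([607,-228.7,110]),-14,0.3,mm=40)
E
```

```text
11.816035361381724 [-0.23127916  0.06916342 -3.12826487]
t 15.53 now [ 608.2 -227.2  120.9] phi -13.9 turn -0.1 rows needed 1 q6~-7
[[0.18, 1.09, -0.09], [-0.24, 0.1, 0.1], 0.3]
[[0, 0, 0], [0, 0, 0], 0.3]
[[0, 0, 0], [0, 0, 0], 0.3]
[[0, 0, 0], [0, 0, 0], 0.3]
[[0, 0, 0], [0, 0, 0], 0.3]
```

Request:
apply_moves(increments=[[[0.2,1.0,-0.1],[-0.2,0.1,0.1],0.3],[[0,0,0],[0,0,0],0.3],[[0,0,0],[0,0,0],0.3],[[0,0,0],[0,0,0],0.3],[[0,0,0],[0,0,0],0.3]])

```text
t: 16.15
eef_pos: [607.1, -229.3, 111.5]
tcp_rot: [-1.569, -0.0, -1.815]
ft_force: [1.0, 0.1, -3.4]
opening: 0.121
```

```bash
python3 look.py w7 cover hole_a thread_a; python3 - <<'E'
from h import *
plan(np.array([607,-228.7,110]),-14,0.3,mm=40)
wv=cv2.imread("pics/w7.png");t=shot("top");s=shot("scene");save(t,"t7");save(s,"s7")
def crop(im,u,v,a,b,W,H): return cv2.resize(im[int(v)-b:int(v)+b,int(u)-a:int(u)+a],(W,H),interpolation=cv2.INTER_CUBIC)
P=[607,-228.7,90]
m=np.zeros((600,800,3),np.uint8)
m[:300]=cv2.resize(wv[60:240,80:560][:180],(800,300),interpolation=2)
m[300:,:400]=crop(t["img"][...,::-1],*px(t,P),40,30,400,300);print(px(t,P))
m[300:,400:]=crop(s["img"][...,::-1],*px(s,P),48,36,400,300);print(px(s,P))
cv2.imwrite("pics/m.png",m)
E
```

```text
16.2 [ 607.1 -229.3  111.5] [-1.6 -0.  -1.8] 11.757027133504048 [ 1.2 -0.  -3.8]
cover 0.66 [ 608.1 -226.8   94.7] [278.2 245.4]
hole_a 0.79 [ 592.4 -282.    94. ] [275.3 332.3]
hole_a 0.7 [ 583.  -159.1   76. ] [208.2 137.8]
hole_a 0.68 [ 592.  -160.6   89.5] [220.  137.4]
hole_a 0.56 [ 656.5 -173.7   98.3] [344.1 132.4]
thread_a 0.75 [ 582.8 -156.1   78.7] [205.4 132.8]
thread_a 0.63 [ 651.2 -179.6   76.1] [330.  143.6]
thread_a 0.55 [ 483.9 -254.7  114.5] [ 75.5 353.9]
t 16.35 now [ 607.1 -229.3  111.4] phi -14.0 turn 0.0 rows needed 1 q6~-7
[[-0.05, 0.14, -0.02], [-0.12, -0.01, 0.01], 0.3]
[[0, 0, 0], [0, 0, 0], 0.3]
[[0, 0, 0], [0, 0, 0], 0.3]
[[0, 0, 0], [0, 0, 0], 0.3]
[[0, 0, 0], [0, 0, 0], 0.3]
[358.51916771 192.17529432]
[213.4962126  169.78135945]
```

View pics/m.png

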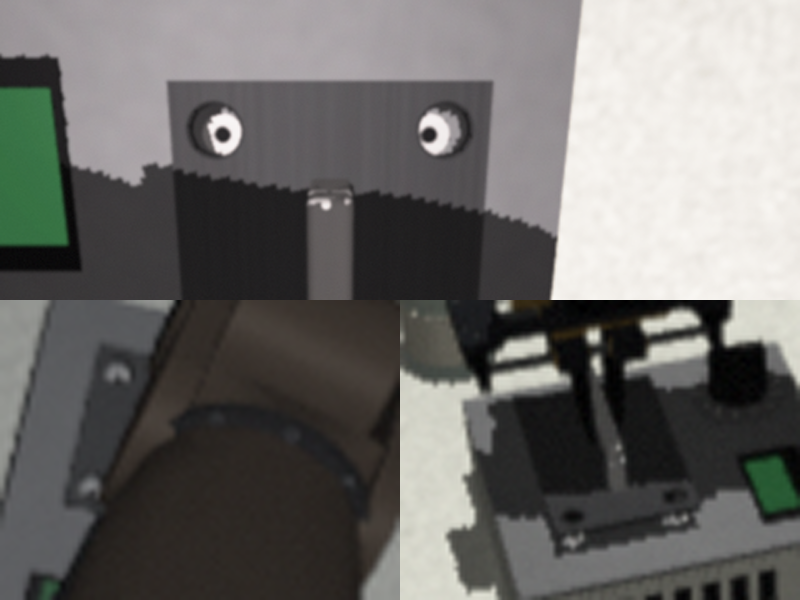

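```bash
cat > fit.py <<'E'
from h import *
np.set_printoptions(precision=1,suppress=True)
c=shot("wrist");f=lambda x,y:(80+x*.6,60+y*.6)
for zt in(94,96.8):
    ha,hb=[onz(c,*f(*p),zt) for p in((444,129),(215.5,129))]
    ta,tb=[onz(c,*f(*p),75) for p in((429,134),(223,134))]
    Rm=R.from_euler("z",14,degrees=True)
    print(zt,np.linalg.norm(ha-hb),np.linalg.norm(ta-tb),"err in shaker axes a,b",Rm.apply(ha-ta),Rm.apply(hb-tb),
     [np.degrees(np.arctan2(*(p-q)[[1,0]])) for p,q in((ha,hb),(ta,tb))])
    print("threads at 75",ta,tb)
E
python3 fit.py
```

```text
94 72.86570618986731 72.45628797902091 err in shaker axes a,b [ 1.5  2.5 19. ] [ 1.1  2.5 19. ] [np.float64(-14.04770792739576), np.float64(-14.048876394740248)]
threads at 75 [ 655.8 -178.9   75. ] [ 585.6 -161.3   75. ]
96.8 71.78497490853623 72.45628797902091 err in shaker axes a,b [ 0.9  2.6 21.8] [ 1.6  2.6 21.8] [np.float64(-14.047707927395782), np.float64(-14.048876394740248)]
threads at 75 [ 655.8 -178.9   75. ] [ 585.6 -161.3   75. ]
```

Relative offset of holes from threads: +1.2 mm in shaker x and +2.6 mm in shaker y. The gap by scale is about 15 mm. I'll correct the offset.

Request:
apply_moves(increments=[[[0.26,0,-0.12],[-0.1,0,0],0.3],[[0,0,0],[0,0,0],0.3],[[0,0,0],[0,0,0],0.3],[[0,0,0],[0,0,0],0.3],[[0,0,0],[0,0,0],0.3]])

```text
t: 17.12
eef_pos: [605.2, -231.7, 111.4]
tcp_rot: [-1.571, -0.0, -1.815]
ft_force: [0.3, -0.2, -2.4]
opening: 0.126
```

```bash
python3 look.py w8 hole_c; python3 - <<'E'
from h import *
plan(np.array([606,-232,110]),-14,0.3)
wv=cv2.imread("pics/w8.png");s=shot("scene");save(s,"s8")
m=np.zeros((600,800,3),np.uint8)
m[:300,:400]=cv2.resize(wv[115:160,180:240],(400,300),interpolation=2)
m[:300,400:]=cv2.resize(wv[115:160,320:380],(400,300),interpolation=2)
m[300:]=cv2.resize(s["img"][150:210,140:300][...,::-1],(800,300),interpolation=2)
cv2.imwrite("pics/n.png",m)
E
```

```text
17.175 [ 605.1 -231.7  111.4] [-1.6 -0.  -1.8] 11.85141491265849 [-0.4  0.2 -2.8]
hole_c 0.91 [ 590.9 -162.6   91.5] [220.8 136.5]
hole_c 0.9 [ 590.4 -286.    92.5] [275.9 333.3]
hole_c 0.59 [ 656.2 -178.9   95.7] [347.4 136.7]
t 17.23 now [ 605.1 -231.7  111.4] phi -14.0 turn 0.0 rows needed 1 q6~-7
[[0.0, 0.14, 0.09], [-0.01, -0.01, 0.01], 0.3]
[[0, 0, 0], [0, 0, 0], 0.3]
[[0, 0, 0], [0, 0, 0], 0.3]
[[0, 0, 0], [0, 0, 0], 0.3]
[[0, 0, 0], [0, 0, 0], 0.3]
```

View pics/n.png

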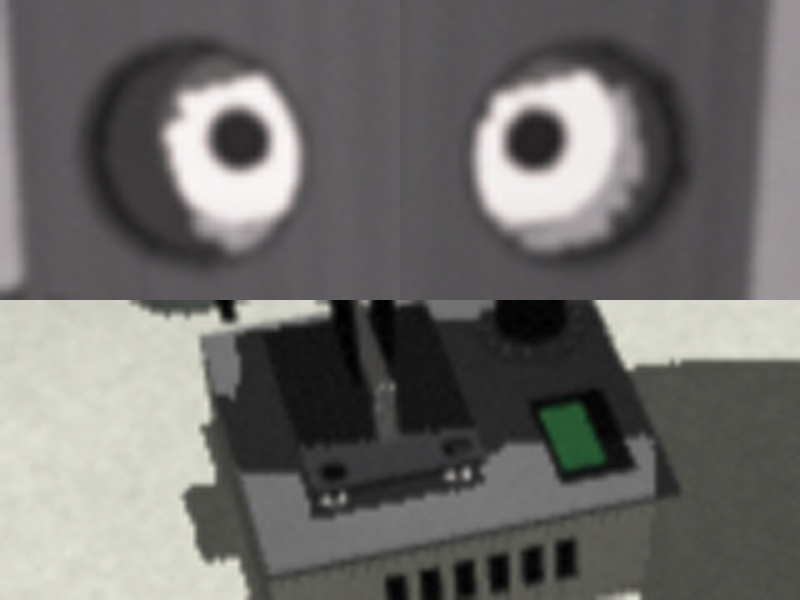

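```bash
cat > fit2.py <<'E'
from h import *
np.set_printoptions(precision=2,suppress=True)
c=shot("wrist")
f=lambda u,x,y:(u+x/6.667-.43,115+y/6.667-.43)
ha,hb=[onz(c,*f(*p),95.5) for p in((320,178.5,152),(180,195,151))]
ta,tb=[onz(c,*f(*p),75) for p in((320,135,140),(180,239,139))]
Rm=R.from_euler("z",14,degrees=True)
print(np.linalg.norm(ha-hb),np.linalg.norm(ta-tb),"err",Rm.apply(ha-ta),Rm.apply(hb-tb))
# net averages of tilt and c over three wrist shots
for n in range(3):
    c=shot("wrist")
    for d in nets.mark_of(c,"hole_c")[:4]: print(n,round(d["confidence"],2),Rm.apply(w(c,d["point"])-np.array([606,-229,75])))
c=shot("scene")
for d in nets.mark_of(c,"hole_c")[:5]+nets.mark_of(c,"cover")[:2]: print("s",round(d["confidence"],2),Rm.apply(w(c,d["point"])-np.array([606,-229,75])))
# clear edges: far edge of plate in wrist view vs prediction for level plate
E
python3 fit2.py
```

```text
72.4974362881747 72.66374048581093 err [-0.11 -0.17 20.5 ] [ 0.06 -0.18 20.5 ]
0 0.97 [36.94 63.77 23.09]
0 0.81 [ -1.85 -58.24  17.27]
0 0.57 [-32.46  58.98  18.44]
1 0.85 [  0.13 -60.39  16.47]
1 0.84 [-36.18  57.58  17.34]
1 0.71 [36.02 60.64 21.31]
2 0.76 [37.35 60.16 21.68]
2 0.67 [-34.65  60.04  21.37]
2 0.62 [ -1.75 -59.79  18.93]
2 0.22 [-3.6  -0.25 19.95]
s 0.88 [-458.39  376.25  -80.37]
s 0.87 [-40.56  61.69  18.95]
s 0.79 [38.54 59.8  19.29]
s 0.77 [-435.86  500.59  -78.34]
s 0.74 [ -0.65 -57.19  15.52]
s 0.84 [-2.95 -0.09 15.23]
s 0.83 [-463.56  433.71  -74.91]
```

```bash
cat > tilt.py <<'E'
from h import *
np.set_printoptions(precision=2,suppress=True)
def line(g,c,u0,u1,v0,v1,sgn):
    pts=[]
    for v in range(v0,v1,2):
        uc=int(round(u0+(u1-u0)*(v-v0)/(v1-v0)));d=np.diff(g[v,uc-7:uc+8].astype(float))*sgn
        i=int(np.argmax(d))
        if d[i]<4 or i in(0,13): continue
        o=0.5*(d[i-1]-d[i+1])/(d[i-1]-2*d[i]+d[i+1]-1e-9);pts.append((uc-7+i+.5+o,v))
    pts=np.array(pts)
    k=np.ones(len(pts),bool)
    for _ in range(5):
        m=np.polyfit(pts[k,1],pts[k,0],1);r=pts[:,0]-np.polyval(m,pts[:,1]);k=abs(r)<max(.4,2*r[k].std())
    print(len(pts),k.sum(),m.round(4),r[k].std().round(2),pts[k,1].min(),pts[k,1].max())
    A,B=[ray(c,np.polyval(m,v),v)[1] for v in(v0,v1)];return np.cross(A,B)
g=[];c=shot("wrist")
for i in range(4): g.append(cv2.cvtColor(shot("wrist")["img"],cv2.COLOR_RGB2GRAY).astype(float))
g=cv2.GaussianBlur(np.mean(g,0),(1,3),0)
n1=line(g,c,181,189,112,250,-1);n2=line(g,c,375,367,112,250,1)
d=np.cross(n1,n2);d/=np.linalg.norm(d);d*=np.sign(d[1])
print("plate y dir",d,"elev deg",np.degrees(np.arcsin(d[2])),"yaw",np.degrees(np.arctan2(-d[0],d[1])))
E
python3 tilt.py
```

```text
68 67 [  0.07 172.26] 0.07 112.0 248.0
69 67 [ -0.07 382.98] 0.1 112.0 248.0
plate y dir [ 0.24  0.97 -0.  ] elev deg -0.11879294726239253 yaw -14.063903829627359
```

The edges give a plate elevation of -0.1° and yaw of -14.06°, so it is level. The holes sit over the threads within 0.2 mm. The gap is about 16–18 mm, so I'll lower it 2 mm towards mid-band and recheck.

Request:
apply_moves(increments=[[[0,0.2,0],[0,0,0],0.3],[[0,0,0],[0,0,0],0.3],[[0,0,0],[0,0,0],0.3],[[0,0,0],[0,0,0],0.3],[[0,0,0],[0,0,0],0.3]])

```text
t: 18.65
eef_pos: [605.1, -231.7, 109.2]
tcp_rot: [-1.571, -0.0, -1.815]
ft_force: [-0.6, 0.1, -3.1]
opening: 0.127
```

```bash
python3 tilt.py; python3 look.py w9; python3 - <<'E'
from h import *
plan(np.array([605.1,-231.7,109.4]),-14,0.3); print(abs(readout.state()["qvel"]).max())
wv=cv2.imread("pics/w9.png");s=shot("scene");t=shot("top");save(s,"s9");save(t,"t9")
m=np.zeros((600,800,3),np.uint8)
m[:300,:400]=cv2.resize(wv[115:160,180:240],(400,300),interpolation=2)
m[:300,400:]=cv2.resize(wv[115:160,320:380],(400,300),interpolation=2)
m[300:,:400]=cv2.resize(s["img"][130:220,160:280][...,::-1],(400,300),interpolation=2)
m[300:,400:]=cv2.resize(t["img"][80:320,120:440][...,::-1],(400,300),interpolation=2)
cv2.imwrite("pics/o.png",m)
E
```

```text
69 66 [  0.07 172.26] 0.07 112.0 248.0
69 67 [ -0.07 382.94] 0.09 112.0 248.0
plate y dir [ 0.24  0.97 -0.  ] elev deg -0.13443873715262328 yaw -14.057281739488523
18.95 [ 605.1 -231.7  109.2] [-1.6 -0.  -1.8] 11.927012886984924 [-0.2 -0.  -2.8]
t 18.95 now [ 605.1 -231.7  109.2] phi -14.0 turn 0.0 rows needed 1 q6~-7
[[-0.0, -0.02, -0.0], [-0.01, -0.01, 0.01], 0.3]
[[0, 0, 0], [0, 0, 0], 0.3]
[[0, 0, 0], [0, 0, 0], 0.3]
[[0, 0, 0], [0, 0, 0], 0.3]
[[0, 0, 0], [0, 0, 0], 0.3]
0.001426941572001826
```

View pics/o.png

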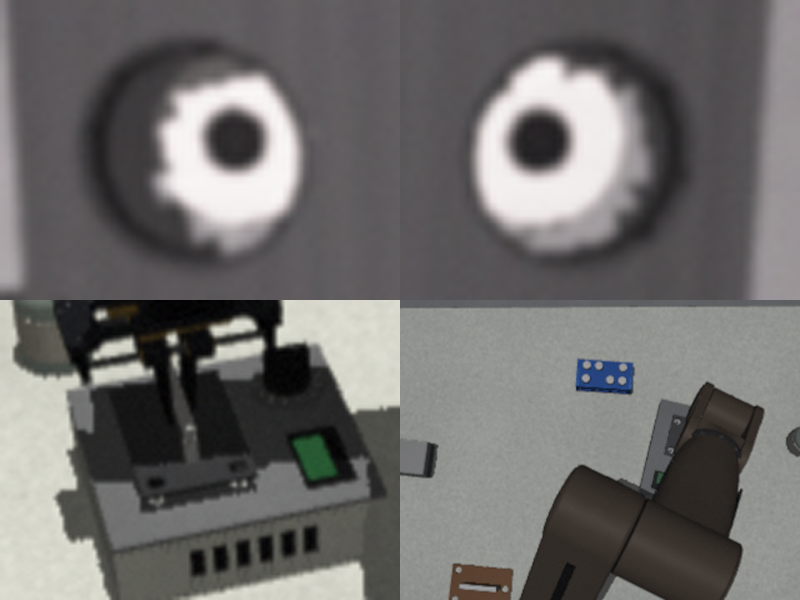

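Threads b and a, at crop (234,140) and (539,140), moved symmetrically towards their hole centres as the plate came down. The plate is level and still, nothing touches, and the bystanders are where they were. I'll hand in.

```bash
python3 -c "
from h import *
env.job_done();print(readout.state()['t'])"
```

```text
the job is handed in; nothing more can be done
the job is handed in; nothing more can be done
```

I turned the speed knob anticlockwise to its off stop, then picked up the dark grey cover by its handle. I handed in at about 19 s of the 72 s, with the arm still holding the cover over the drive opening.

- **Knob:** the wrist moment rose to 0.73 N m at the stop, and the pads slipped about 11° past it. After release the pointer read about 165°, against 166° for the shaker's -x, so it sits at the stop.
- **Fit over the threads:** holes a and b measured within 0.2 mm of straight above threads a and b. This was taken just before a final 2 mm lowering. Afterwards the picture still showed both threads inside their holes.
- **Level and turn:** the plate's long axis tilts about 0.1° and its yaw is -14.06°, against -14.0° for the shaker. The equal depth of holes a and b suggests it is level the other way too.
- **Gap:** about 13–16 mm above the shaker top after lowering. The estimates differed by a few mm: tool height and image scale gave the lower values, the networks the higher ones.
- **Steadiness:** the joints were still, and the measured force was about 3 N, which is just the plate's weight.

**Not fully confirmed:**
- **Hole c:** it sits behind the gripper, so I checked it only through the plate's fitted pose and the network's points, which were good to about 2 mm.
- **Network tilt:** single network readings suggested up to 1.5° of tilt. The more precise edge measurement did not support this.

In the last pictures the tube rack, tip box, bottle and copper plate appeared where they had stood.

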